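Load and prime the masala doser

ROBOT

A 6-joint arm with a two-finger parallel gripper is mounted at the origin on the work surface. World frame = base frame: x ahead of the robot, y to its left, z up, the work surface at z = 0. Lengths are in m, angles in rad, forces in N, time in s.
With the tool pointing down it reaches from about 0.325 to 0.85 m from the base axis. Payload 15.5 kg.
Tool frame: the origin (TCP) lies at the very end of the fingers, on their centre line; the grasp point (between the pads) lies 19 mm behind it; z points along the fingers, y is the line along which they close (so a half turn about z gives the same grasp; the last joint's range is limited). The gripper opens to 91 mm and grips with 3 to 60 N. Pads are 32 mm wide; open, the fingers measure 118 mm over their backs; the gripper's body (76 mm by 178 mm) begins 60 mm behind the grasp point.
Start: joints at [-1.367, 0.494, 1.345, -0, 1.302, -0.096], TCP at [0.185, -0.597, 0.214] pointing down, gripper open.
Joint ranges: [-2.91, 2.91], [-0.82, 2.16], [0.22, 2.67], [-1.22, 4.37], [0.12, 2.79], [-3.08, 3.08]. Speed limits (rad/s): [1.89, 1.89, 2.57, 3.01, 3.01, 3.01].

INTERFACE

Orientations are given as a unit quaternion [x, y, z, w].
In Python, from bench import * gives the robot as it stands.
- The arm moves only by the tool jog_arm, never from a script. Its argument "rows" is a list of rows, each an object with "hand": the closure, from 0 (fully open) to 1 (shut); "slide": the shift along the tool's x, y, z in cm, a list of three; "turn": the turn about the tool's z in degrees. A call has 1 to 10 rows; each row shifts and turns the commanded pose from where the row before left it, along the tool's axes as they then stand; what a row does not reach is not made up. A row lasts 1/10 s, in which the tool goes at most 50 mm and 8.59 degrees, less where a joint would pass 70% of its speed; a pose out of reach is approached as far as the arm can. A call with a gripper value outside its range is refused whole. The fingers move at their own pace and stop on an object; "squeeze" is the grip in N (left out, the last holds). Time passes only in rows, so rows that do not move let the fingers close. It gives the time, the measured TCP pose, the force, the opening and the grip force at its end, in the units of the state.
- observe(): the state, without advancing time (a new reading comes with each control period).
- read_camera(name): name is "side" or "top" or "wrist"; returns (picture, depth): 420x560x3 uint8, red, green, blue; 420x560 float32, m along the optical axis (not along the pixel's ray), 0 where there is no reading.
- camera_model(name): a dict with "camera_matrix" (3x3 intrinsics, pixels), "rvec" (rotation vector, rad) and "tvec" (3), from world to camera coordinates, as OpenCV has them. Camera axes: x right, y down, z forward; pixel columns grow to the right and rows downward; lengths in m; the calibration is good to about 2 mm. A picture is of the moment at which its call begins: read the wrist's pose just before it. camera_model takes no time and is no camera call; for the wrist camera it gives the pose at the moment of the call.
- hand_in(): hands the job in; it is judged then, once.
The state is a dict: "clock": time; "joint_positions": joint angles; "joint_velocities": joint speeds; "tau": joint torques, N m; "tcp_pos": TCP position; "tcp_rot": TCP orientation; "contact_force": force on the tool from outside, world axes, zero at the start; "torque": the same for the moment, N m; "grip_width": finger opening in m; "grip_force": force on a finger pad.
Only numpy, scipy, OpenCV 4.12 (cv2) and the standard library are available. Lean on these libraries where they do the work, as an engineer would, in place of code of your own. Each camera call takes 0.05 s, during which the arm holds its last target. There are 200 camera calls.

TASK

Lift the lid of the lime-green chutney box until it rests fully open on its stop, and leave it open. Take every spice pod in the box and seat it fully home in the doser bay of its own colour, and swing the lever of that bay shut flat over it; a bay without a pod is left as it is or shut, it does not matter. When all pods are locked and the white ramekin stands upright on the slab under the spout, press the orange plunger fully down to its stop and let it spring back up; leave the standing kitchen things about where they are.

Things in the scene. Friction and masses are not known exactly. Their poses are not given: they have to be found in the camera images.
- box: lime-green plastic chutney box, fixed, 100 (x) x 216 (y) x 55 mm high, walls and floor 4 mm; origin: centre of its underside on the slab. Its lid is hinged along its +x rim (box x = +50, 55 mm above the slab; hinge line along the box's y). The pods stand in it in a row along its y, about 62 mm apart, in any order
- lid (a joint): angle of the box lid: 0 shut, grows as it opens, stop at 1.9 rad (leaning back past upright); unless past 1.57 it falls shut. The lid is 100 x 216 x 6 mm, 0.12 kg
- lid_handle (a point): centre of the round head of the white knob on the lid, 28 mm across and 16 mm thick, 35 mm above the lid's face, 30 mm from the lid's front edge
- doser: white masala doser, fixed. Origin: on the slab under the middle bay's centre; y along the bays, -x its front. Block 110 x 220 x 35 mm high (x -50 to +60), bays at y = -70 red, 0 yellow, +70 blue, colour plates in front; lever posts behind at x = 45 to 59, 77 high. Tower 70 x 70 x 88 high at x = 40, y = 185, plunger on top; spout arm on its front 18 wide, x -44 to 5, z 53 to 74
- bay_red (a point): centre of the floor of the red bay's pocket, 21 mm above the slab; pocket 48 (doser x) x 32 (doser y) mm, 14 mm deep, with a 3 mm chamfer at its mouth (35 mm above the slab)
- bay_yellow (a point): centre of the floor of the yellow bay's pocket, 21 mm above the slab; pocket 48 (doser x) x 32 (doser y) mm, 14 mm deep, with a 3 mm chamfer at its mouth (35 mm above the slab)
- bay_blue (a point): centre of the floor of the blue bay's pocket, 21 mm above the slab; pocket 48 (doser x) x 32 (doser y) mm, 14 mm deep, with a 3 mm chamfer at its mouth (35 mm above the slab)
- lever_red (a joint): angle of the red bay's locking lever: 0 shut (level, pointing to the doser's -x over the pod, 3 mm above a seated pod), 2.0 open (leaning back past upright); stays where it is left. Steel bar 80 mm long, 12 wide, 6 thick, with a red tab 24 mm wide at its end; hinge line along the doser's y, 40 mm behind (+x of) the bay's centre, 69 mm above the slab
- lever_yellow (a joint): angle of the yellow bay's locking lever: 0 shut (level, pointing to the doser's -x over the pod, 3 mm above a seated pod), 2.0 open (leaning back past upright); stays where it is left. Steel bar 80 mm long, 12 wide, 6 thick, with a yellow tab 24 mm wide at its end; hinge line along the doser's y, 40 mm behind (+x of) the bay's centre, 69 mm above the slab
- lever_blue (a joint): angle of the blue bay's locking lever: 0 shut (level, pointing to the doser's -x over the pod, 3 mm above a seated pod), 2.0 open (leaning back past upright); stays where it is left. Steel bar 80 mm long, 12 wide, 6 thick, with a blue tab 24 mm wide at its end; hinge line along the doser's y, 40 mm behind (+x of) the bay's centre, 69 mm above the slab
- lever_red_tip (a point): centre of the red tab of the red lever, 77 mm from the hinge line
- lever_yellow_tip (a point): centre of the yellow tab of the yellow lever, 77 mm from the hinge line
- lever_blue_tip (a point): centre of the blue tab of the blue lever, 77 mm from the hinge line
- pod_red: red spice pod, a closed block 44 (its x) x 28 (its y) x 42 mm high, 60 g; origin: centre of its underside. May be absent
- pod_yellow: yellow spice pod, a closed block 44 (its x) x 28 (its y) x 42 mm high, 60 g; origin: centre of its underside. May be absent
- pod_blue: blue spice pod, a closed block 44 (its x) x 28 (its y) x 42 mm high, 60 g; origin: centre of its underside. May be absent
- spout (a point): mouth of the spout, facing down, 53 mm above the slab, 36 mm in front of the doser's origin line (at doser x = -36, y = +185 mm)
- ramekin: white ceramic ramekin, open cup, 60 mm across at the rim, narrower at the foot, 38 mm high, wall 4 mm; origin: centre of its underside
- plunger (a joint): travel of the plunger: 0 up, 0.014 m fully down at its stop; spring, about 6 N at the stop. The head is an orange disc 38 mm across, 10 mm thick, at doser x = +40, y = +185 mm, its top face 134 mm above the slab when up
- tumbler: bystander: steel tumbler, 68 mm across, 85 mm high; origin: centre of its underside
- pickle_jar: bystander: amber glass jar with red cap, 70 mm across, 100 mm high; origin: centre of its underside
- katori: bystander: steel bowl, 90 mm across, 35 mm high; origin: centre of its underside
There are look-alikes about, which are no part of the job. Of the things that look like the ramekin, the largest one is meant.

How it is judged:
On the way, in this order (a step that is already met when the one before it is completed fails the run):
1. the lid of the box is lifted fully open, onto its stop (value of joint lid above 1.8 rad), for 0.2 s.
2. every pod present is seated in the bay of its colour with the lever shut over it (horizontal distance between pod_red and bay_red below 0.006 m and z of pod_red in the frame of bay_red between -0.004 and 0.004 m and angle between each of pod_red, pod_yellow, pod_blue's own z axis and vertical below 0.12 rad and z of lever_red_tip in the frame of pod_red between 0.03 and 0.059 m and horizontal distance between pod_yellow and bay_yellow below 0.006 m and z of pod_yellow in the frame of bay_yellow between -0.004 and 0.004 m and z of lever_yellow_tip in the frame of pod_yellow between 0.03 and 0.059 m and horizontal distance between pod_blue and bay_blue below 0.006 m and z of pod_blue in the frame of bay_blue between -0.004 and 0.004 m and z of lever_blue_tip in the frame of pod_blue between 0.03 and 0.059 m), for 0.3 s.
3. with the pods locked and the ramekin under the spout, the plunger is pressed down to its stop (all of step 2 and value of joint plunger above 0.012 m and horizontal distance between ramekin and spout below 0.02 m and height (world z) of ramekin below 0.006 m and angle between ramekin's own z axis and vertical below 0.15 rad), for 0.1 s.
At the end, for the whole second after the job is handed in: Lid beyond 1.8 rad; each pod present within 6 mm of its own bay's centre, on the floor within 4 mm, upright, its lever tab under 59 mm above the pod's underside (about 0.14 rad); ramekin at rest upright on the slab within 20 mm of the spout's axis; plunger up within 2 mm (all of step 2 and value of joint lid above 1.8 rad and horizontal distance between ramekin and spout below 0.02 m and height (world z) of ramekin below 0.006 m and angle between ramekin's own z axis and vertical below 0.15 rad and value of joint plunger below 0.002 m and linear speed of ramekin below 0.02 m/s); the robot touches nothing.
It fails at once if a bystander (tumbler, pickle jar, katori) is moved more than 40 mm or knocked over (distance of any of tumbler, pickle_jar, katori from where it was at the start of the episode above 0.04 m or angle between any of tumbler, pickle_jar, katori's own z axis and vertical above 0.6 rad).
Of pod_red, pod_yellow, pod_blue only 2 to 3 are there at a start; the rules pass over those that are not, and their reading is None.
At some moment in a run one of ramekin may be knocked a few centimetres aside while the robot is not near it.
It also fails if it takes over 210 s, if anything falls off the work surface, if the arm or the gripper's body presses on something with over 40 N, if the wrist force passes 120 N, or if a joint passes its speed limit or range.

## Working session

There is one attempt and no reset: what is moved stays moved. The work goes in short steps, Python scripts to look and compute and a tool call to move; the robot and the scene stay as the last step left them, time stands still between calls to the robot, and variables do not carry over. Pictures are saved under pics/ and viewed, at most 14 in all, crops included, and the job is handed in when it is done.

Besides the shell and the picture viewer there is one more tool, called after "Call:" as name([rows], argument=value, ...), one row to a line, values as JSON. jog_arm: Moves the arm, as the interface text tells. Its arguments: {"type":"object","properties":{"rows":{"type":"array"},"squeeze":{"type":"number"}},"required":["rows"]}

```bash
mkdir -p pics; ls; cat > h.py <<'E'
from bench import *
import numpy as np, cv2
def cloud(name):
    m=camera_model(name); im,d=read_camera(name)
    K=np.array(m["camera_matrix"]);R=cv2.Rodrigues(np.array(m["rvec"],float))[0];t=np.array(m["tvec"],float).ravel()
    v,u=np.indices(d.shape); 
    c=np.stack([(u-K[0,2])/K[0,0]*d,(v-K[1,2])/K[1,1]*d,d],-1)
    P=(c-t)@R; P[d==0]=np.nan
    return im,P
def save(im,n): cv2.imwrite('pics/'+n,im[:,:,::-1])
E
python3 - <<'E'
from h import *
s=observe(); print(s)
for n in("top","side"):
    im,P=cloud(n); save(im,n+'0.png'); np.savez(n+'0.npz',im=im,P=P)
    m=camera_model(n); R=cv2.Rodrigues(np.array(m["rvec"],float))[0]; print(n,-R.T@np.array(m["tvec"]).ravel(),R)
E
```

```text
pics
{'clock': 0.0, 'joint_positions': array([-1.36647364e+00,  4.94173756e-01,  1.34614094e+00, -1.41186817e-05,
        1.30247061e+00, -9.54833001e-02]), 'joint_velocities': array([ 3.76164149e-06, -4.64286413e-05,  4.74837150e-05,  1.29230028e-03,
        3.62636556e-04, -7.92654243e-05]), 'tau': array([-3.51740477e-03, -8.78830719e+01, -3.81864989e+01,  7.06113665e-02,
        5.32552530e-02, -1.08910397e-04]), 'tcp_pos': array([ 0.18451601, -0.59674839,  0.2133408 ]), 'tcp_rot': array([ 9.88785114e-01,  1.49344044e-01, -3.92312378e-05, -5.95070027e-04]), 'contact_force': array([ 0.32460149, -0.41830592, -0.09800979]), 'torque': array([-0.01685639,  0.03993756,  0.00113485]), 'grip_force': 0.0, 'grip_width': 0.09081418042804099}
top [0.32819127 0.02138807 1.1988049 ] [[ 0.02530293 -0.99951563  0.01811813]
 [-0.98447287 -0.02806313 -0.17327905]
 [ 0.17370357 -0.01345234 -0.9847061 ]]
side [-0.06264322  0.55890555  1.11754614] [[-0.69400795 -0.71996355  0.00233577]
 [-0.56810237  0.54562281 -0.61608071]
 [ 0.44228121 -0.42889187 -0.78767957]]
```

View pics/top0.png

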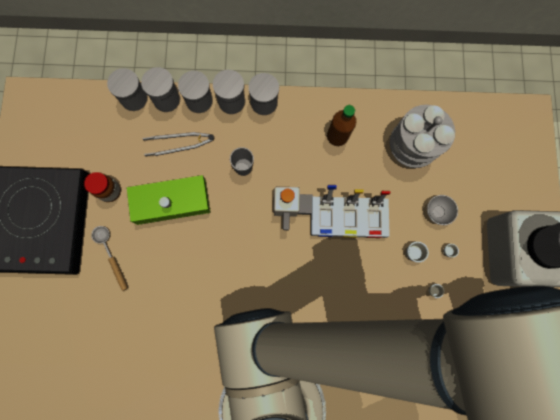

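View pics/side0.png

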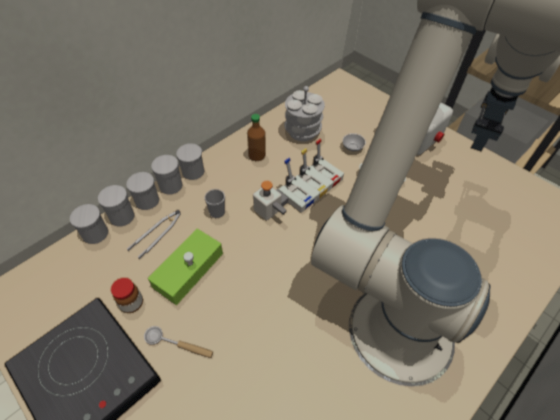

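Top view: box at (167,199) with its knob at (165,202); doser block at (350,217), blue/yellow/red bays from left to right, levers open; tower at (288,200). Ramekin candidates are at (416,252), the largest, then (450,251) and (435,291). Jar at (102,187), tumbler at (242,161), katori at (441,210).

```bash
python3 - <<'E'
from h import *
Z=np.load('top0.npz');im,P=Z['im'],Z['P'];hsv=cv2.cvtColor(im,cv2.COLOR_RGB2HSV)
H,S,V=[hsv[...,i].astype(int) for i in range(3)]
def rect(mask,n):
    p=P[mask]; r=cv2.minAreaRect((p[:,:2]*1000).astype(np.float32)); print(n,mask.sum(),np.round(r[0],1),np.round(r[1],1),round(r[2],2),'z',np.round(np.nanmedian(p[:,2])*1000,1))
v,u=np.indices(H.shape)
def win(a,b,c,d): return (u>=a)&(u<b)&(v>=c)&(v<d)
z=P[...,2]
rect(win(120,215,170,230)&(H>35)&(H<55)&(S>150)&(z>.053)&(z<.068),'lid')
k=win(150,185,190,215)&(S<80)&(z>.08); rect(k,'knob')
rect(win(308,392,190,242)&(z>.03)&(z<.04)&(S<70),'block')
rect(win(270,305,180,215)&(z>.08)&(z<.1)&(S<70),'tower')
rect(win(270,305,180,215)&(z>.12)&(S>150),'plunger')
for n,w in dict(ram=(400,432,238,268),r2=(440,460,242,260),r3=(425,445,280,300),kat=(422,460,192,228),tumb=(228,256,146,178)).items():
    m=win(*w)&(z>.012); rect(m,n); print(np.nanpercentile(z[m],98))
for n,w in dict(red=(376,392,186,198),yel=(352,365,186,198),blue=(325,338,182,192)).items(): 
    m=win(*w)&(S>150)&(z>.05); rect(m,'lev'+n)
for n,w in dict(red=(366,386,228,240),yel=(340,360,228,240),blue=(315,335,226,238)).items(): 
    m=win(*w)&(S>150)&(z>.005); rect(m,'plate'+n)
E
```

```text
lid 2608 [567.8 311.2] [ 99.8 217.8] 11.24 z 61.9
knob 86 [548.1 305.9] [25.5 24.5] 46.06 z 104.6
block 1949 [ 536.9 -203.6] [233.9 116.9] 88.83 z 35.3
tower 458 [569.8 -23.7] [69.4 69.2] 0.98 z 87.9
plunger 135 [569.6 -22.7] [33.3 31.8] 1.38 z 134.4
ram 214 [ 439.1 -398.8] [57.9 56.4] 64.9 z 32.5
0.04233455742676424
r2 85 [ 446.9 -501.3] [35.  39.7] 3.2 z 23.3
0.02860680434947327
r3 87 [ 331.8 -453.2] [36.  37.9] 1.26 z 21.9
0.02827604298929419
kat 463 [ 562.1 -475.8] [85.6 87.8] 0.91 z 23.5
0.03892394114453952
tumb 397 [681.6 104.2] [65.4 66.4] 51.38 z 60.9
0.08852616228875275
levred 35 [ 580.1 -277.9] [22.4  7.5] 86.91 z 151.2
levyel 41 [ 583.1 -208. ] [22.6  8.9] 84.52 z 151.2
levblue 20 [ 591.5 -137.6] [ 5.5 18.6] 0.11 z 148.6
platered 32 [ 491.2 -278.9] [ 6.7 29.6] 2.79 z 36.1
plateyel 23 [ 489.5 -213.8] [33.5 12.1] 69.38 z 34.8
plateblue 30 [ 490. -138.] [ 6.3 25.9] 2.07 z 36.3
```

```bash
cat >> h.py <<'E'
def plan(x,y,z,yaw,s=None):
    "slide (cm) in the tool frame after/before turning, and turn in degrees, to reach a pose (tool down)"
    s=s or observe(); p=np.array(s["tcp_pos"]); q=s["tcp_rot"]
    ps=2*np.degrees(np.arctan2(q[1],q[0])); ps=(ps+180)%360-180
    d=np.array([x,y,z])-p; a=np.radians(ps)
    t=np.array([d[0]*np.cos(a)+d[1]*np.sin(a), d[0]*np.sin(a)-d[1]*np.cos(a), -d[2]])*100
    dy=(yaw-ps+90)%180-90
    b=np.radians(ps+dy); t2=np.array([d[0]*np.cos(b)+d[1]*np.sin(b), d[0]*np.sin(b)-d[1]*np.cos(b), -d[2]])*100
    print('yaw',round(ps,2),'slide now',t.round(2),'turn',round(-dy,2),'slide after turn',t2.round(2),'dist',round(np.linalg.norm(t),1))
E
python3 -c "
from h import *
plan(.5482,.3066,.20,11.24)"
```

```text
yaw 17.18 slide now [ 61.43 -75.57   1.34] turn 5.94 slide after turn [ 53.28 -81.52   1.34] dist 97.4
```

Call:
jog_arm([
  {"hand": 0,"slide": [0,0,0],"turn": 5.9},
  {"hand": 0,"slide": [2.1,-3.2,0],"turn": 0},
  {"hand": 0,"slide": [2.1,-3.2,0],"turn": 0},
  {"hand": 0,"slide": [2.1,-3.2,0],"turn": 0},
  {"hand": 0,"slide": [2.1,-3.2,0],"turn": 0},
  {"hand": 0,"slide": [2.1,-3.2,0],"turn": 0},
  {"hand": 0,"slide": [2.1,-3.2,0],"turn": 0},
  {"hand": 0,"slide": [2.1,-3.2,0],"turn": 0},
  {"hand": 0,"slide": [2.1,-3.2,0],"turn": 0},
  {"hand": 0,"slide": [2.1,-3.2,0],"turn": 0},
], squeeze=15)

```text
clock: 1.1
tcp_pos: [0.3138, -0.2762, 0.2138]
tcp_rot: [0.995, 0.098, -0.0, -0.0]
contact_force: [0.4, -0.4, 0.8]
grip_width: 0.0911
grip_force: 0.0
```

Call:
jog_arm([
  {"hand": 0,"slide": [2.1,-3.2,0],"turn": 0},
  {"hand": 0,"slide": [2.1,-3.2,0],"turn": 0},
  {"hand": 0,"slide": [2.1,-3.2,0],"turn": 0},
  {"hand": 0,"slide": [2.1,-3.2,0],"turn": 0},
  {"hand": 0,"slide": [2.1,-3.2,0],"turn": 0},
  {"hand": 0,"slide": [2.1,-3.2,0],"turn": 0},
  {"hand": 0,"slide": [2.1,-3.2,0],"turn": 0},
  {"hand": 0,"slide": [2.1,-3.2,0],"turn": 0},
  {"hand": 0,"slide": [2.1,-3.2,0],"turn": 0},
  {"hand": 0,"slide": [2.1,-3.2,0],"turn": 0},
])

```text
clock: 2.1
tcp_pos: [0.4572, 0.0788, 0.2138]
tcp_rot: [0.995, 0.098, -0.0, 0.0]
contact_force: [0.7, -1.1, -1.3]
grip_width: 0.0912
grip_force: 0.0
```

```bash
python3 -c "
from h import *
plan(.5482,.3066,.20,11.24)
im,P=cloud('wrist'); save(im,'w1.png')
m=camera_model('wrist'); R=cv2.Rodrigues(np.array(m['rvec'],float))[0]; print(-R.T@np.array(m['tvec']).ravel(),R, observe()['tcp_pos'])"
```

```text
yaw 11.29 slide now [ 13.38 -20.55   1.38] turn 0.05 slide after turn [ 13.37 -20.56   1.38] dist 24.6
[0.52720698 0.09584795 0.38541622] [[ 0.1954576  -0.9807113  -0.00129714]
 [-0.95188725 -0.19003089  0.24041408]
 [-0.2360233  -0.04575603 -0.97066956]] [0.45922188 0.08274398 0.2139729 ]
```

Call:
jog_arm([
  {"hand": 0.3,"slide": [2.2,-3.4,0],"turn": 0},
  {"hand": 0.3,"slide": [2.2,-3.4,0],"turn": 0},
  {"hand": 0.3,"slide": [2.2,-3.4,0],"turn": 0},
  {"hand": 0.3,"slide": [2.2,-3.4,0],"turn": 0},
  {"hand": 0.3,"slide": [2.2,-3.4,0],"turn": 0},
  {"hand": 0.3,"slide": [2.4,-3.5,0],"turn": 0},
  {"hand": 0.3,"slide": [0,0,2.4],"turn": 0},
  {"hand": 0.3,"slide": [0,0,2],"turn": 0},
  {"hand": 0.3,"slide": [0,0,2],"turn": 0},
  {"hand": 0.3,"slide": [0,0,0],"turn": 0},
])

```text
clock: 3.15
tcp_pos: [0.5467, 0.3037, 0.1472]
tcp_rot: [0.995, 0.098, -0.002, 0.001]
contact_force: [0.2, -0.4, 0.1]
grip_width: 0.0642
grip_force: 0.0
```

```bash
python3 -c "
from h import *
plan(.5482,.3066,.08,11.24)
im,P=cloud('wrist'); save(im,'w2.png'); np.savez('w2.npz',im=im,P=P)
k=(P[...,2]>.09)&(P[...,2]<.115)&(np.hypot(P[...,0]-.548,P[...,1]-.307)<.03)
print(k.sum(),P[k].mean(0),P[k].max(0),P[k].min(0))"
```

```text
yaw 11.28 slide now [ 0.21 -0.25  6.72] turn 0.04 slide after turn [ 0.21 -0.25  6.72] dist 6.7
1669 [0.55137357 0.30785591 0.10415239] [0.56357573 0.32150791 0.10676744] [0.53614194 0.29412187 0.09173913]
```

View pics/w2.png

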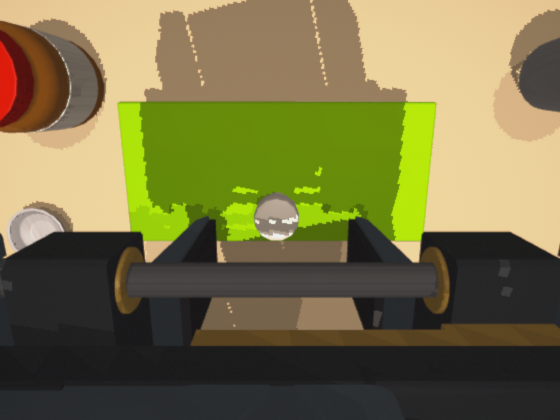

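The knob is at pixel (276,217), between the fingers at left and right; it measures about (0.550, 0.308). Descend and grip.

Call:
jog_arm([
  {"hand": 0.3,"slide": [0.4,-0.35,0.7],"turn": 0},
  {"hand": 0.3,"slide": [0,0,2],"turn": 0},
  {"hand": 0.3,"slide": [0,0,2],"turn": 0},
  {"hand": 0.3,"slide": [0,0,2],"turn": 0},
  {"hand": 0.3,"slide": [0,0,0],"turn": 0},
  {"hand": 1,"slide": [0,0,0],"turn": 0},
  {"hand": 1,"slide": [0,0,0],"turn": 0},
  {"hand": 1,"slide": [0,0,0],"turn": 0},
  {"hand": 1,"slide": [0,0,0],"turn": 0},
  {"hand": 1,"slide": [0,0,0],"turn": 0},
])

```text
clock: 4.2
tcp_pos: [0.5518, 0.3084, 0.0834]
tcp_rot: [0.995, 0.098, 0.0, 0.0]
contact_force: [2.8, -11.7, 4.6]
grip_width: 0.027
grip_force: 15.1
```

```bash
python3 -c "
from h import *
print({k:observe()[k] for k in('tcp_pos','contact_force','grip_width','grip_force')})
th=np.linspace(0,1.86,16); x=-70*np.cos(th)+41*np.sin(th); z=70*np.sin(th)+41*np.cos(th)
print(np.c_[np.diff(x),-np.diff(z)].round(1)/10)"
```

```text
{'tcp_pos': array([0.55178896, 0.30844658, 0.08338188]), 'contact_force': array([  2.84256169, -11.74575479,   4.63943776]), 'grip_width': 0.027042111412075364, 'grip_force': 15.097550880163908}
[[ 0.56 -0.83]
 [ 0.66 -0.76]
 [ 0.75 -0.67]
 [ 0.83 -0.57]
 [ 0.89 -0.47]
 [ 0.94 -0.35]
 [ 0.98 -0.23]
 [ 1.   -0.11]
 [ 1.01  0.01]
 [ 1.    0.14]
 [ 0.97  0.26]
 [ 0.93  0.38]
 [ 0.88  0.49]
 [ 0.81  0.59]
 [ 0.73  0.69]]
```

Call:
jog_arm([
  {"hand": 1,"slide": [0.56,0,-0.83],"turn": 0},
  {"hand": 1,"slide": [0.66,0,-0.76],"turn": 0},
  {"hand": 1,"slide": [0.75,0,-0.67],"turn": 0},
  {"hand": 1,"slide": [0.83,0,-0.57],"turn": 0},
  {"hand": 1,"slide": [0.89,0,-0.47],"turn": 0},
  {"hand": 1,"slide": [0.94,0,-0.35],"turn": 0},
  {"hand": 1,"slide": [0.98,0,-0.23],"turn": 0},
  {"hand": 1,"slide": [1.0,0,-0.11],"turn": 0},
  {"hand": 1,"slide": [1.0,0,0],"turn": 0},
])

```text
clock: 5.1
tcp_pos: [0.6271, 0.3232, 0.1237]
tcp_rot: [0.995, 0.098, 0.0, 0.0]
contact_force: [0.1, -4.5, -2.5]
grip_width: 0.0275
grip_force: 15.0
```

Call:
jog_arm([
  {"hand": 1,"slide": [1.0,0,0.14],"turn": 0},
  {"hand": 1,"slide": [0.97,0,0.26],"turn": 0},
  {"hand": 1,"slide": [0.93,0,0.38],"turn": 0},
  {"hand": 1,"slide": [0.88,0,0.49],"turn": 0},
  {"hand": 1,"slide": [0.81,0,0.59],"turn": 0},
  {"hand": 1,"slide": [0.73,0,0.69],"turn": 0},
  {"hand": 1,"slide": [0,0,0],"turn": 0},
  {"hand": 1,"slide": [0,0,0],"turn": 0},
])

```text
clock: 5.9
tcp_pos: [0.6796, 0.3337, 0.0978]
tcp_rot: [0.995, 0.098, 0.001, 0.0]
contact_force: [2.3, -4.5, 0.8]
grip_width: 0.027
grip_force: 15.0
```

```bash
python3 -c "
from h import *
im,P=cloud('side'); save(im[150:420,60:360],'s2.png')
im,P=cloud('top'); np.savez('t2.npz',im=im,P=P)
hsv=cv2.cvtColor(im,cv2.COLOR_RGB2HSV).astype(int)
m=(hsv[...,0]>35)&(hsv[...,0]<55)&(hsv[...,1]>150)
print(np.nanmax(P[m][:,2]), m.sum())"
```

```text
0.6875493325480321 1515
```

View pics/s2.png

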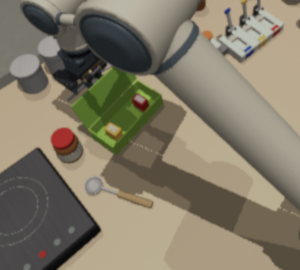

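The lid is standing fully back; the red pod is near (140,101) and the yellow near (114,131) in the crop. Release, rise and look in.

Call:
jog_arm([
  {"hand": 0.4,"slide": [0,0,0],"turn": 0},
  {"hand": 0.4,"slide": [0,0,0],"turn": 0},
  {"hand": 0.4,"slide": [0,0,0],"turn": 0},
  {"hand": 0.4,"slide": [0.3,0,-2],"turn": 0},
  {"hand": 0.4,"slide": [0,0,-4],"turn": 0},
  {"hand": 0.4,"slide": [0,0,-4],"turn": 0},
  {"hand": 0.4,"slide": [0,0,-4],"turn": 0},
])

```text
clock: 6.7
tcp_pos: [0.681, 0.3346, 0.2389]
tcp_rot: [0.995, 0.098, -0.0, -0.0]
contact_force: [0.1, -0.1, 0.0]
grip_width: 0.0548
grip_force: 0.0
```

Call:
jog_arm([
  {"hand": 0.4,"slide": [-4,0,0],"turn": 0},
  {"hand": 0.4,"slide": [-4,0,0],"turn": 0},
  {"hand": 0.4,"slide": [-4,0,0],"turn": 0},
  {"hand": 0.4,"slide": [-1.5,0,0],"turn": 0},
  {"hand": 0.4,"slide": [0,0,0],"turn": 0},
])

```text
clock: 7.2
tcp_pos: [0.547, 0.3081, 0.2381]
tcp_rot: [0.995, 0.099, -0.0, -0.0]
contact_force: [1.8, 0.4, -0.3]
grip_width: 0.0549
grip_force: 0.0
```

```bash
python3 -c "
from h import *
im,P=cloud('wrist'); save(im,'w3.png'); np.savez('w3.npz',im=im,P=P)
a=np.radians(11.24); R=np.array([[np.cos(a),-np.sin(a)],[np.sin(a),np.cos(a)]])
L=(P[...,:2]-[.5678,.3112])@R
hsv=cv2.cvtColor(im,cv2.COLOR_RGB2HSV).astype(int)
m=(abs(L[...,0])<.046)&(abs(L[...,1])<.104)&(P[...,2]>.040)&(P[...,2]<.052)&~((hsv[...,0]>35)&(hsv[...,0]<60)&(hsv[...,1]>100))
n,lab,st,c=cv2.connectedComponentsWithStats(m.astype(np.uint8))
for i in range(1,n):
  if st[i,4]>60:
    w=lab==i;r=cv2.minAreaRect((P[w][:,:2]*1000).astype(np.float32)); print(st[i],np.round(r[0],1),np.round(r[1],1),round(r[2],1),L[w].mean(0),np.median(P[w][:,2]),np.median(hsv[w],0))
g=(hsv[...,0]>35)&(hsv[...,0]<60)&(hsv[...,1]>100)&(P[...,2]>.052)&(P[...,2]<.059)
r=cv2.minAreaRect((P[g][:,:2]*1000).astype(np.float32)); print('rim',r)
"
```

```text
[ 328  136   30   45 1279] [579.8 252.8] [44.1 28.1] 12.3 [ 0.00096706 -0.05917562] 0.04675888887496801 [ 11. 169. 215.]
[ 204  138   32   45 1274] [554.  372.3] [44.  28.4] 13.2 [-0.00096917  0.06193238] 0.04674221446039188 [ 22.  199.  221.5]
rim ((569.383056640625, 312.24395751953125), (100.29899597167969, 213.14447021484375), 11.537222862243652)
```

View pics/w3.png

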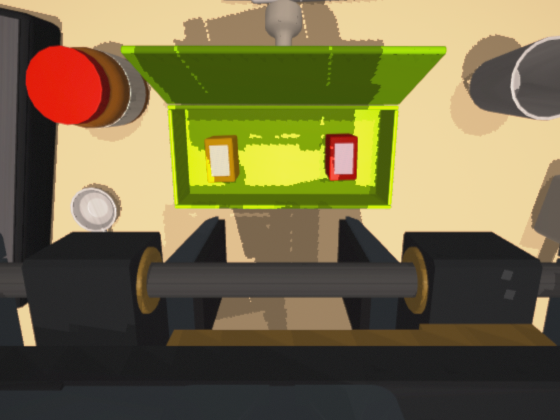

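Two pods, yellow at (221,160) and red at (342,157), and no blue one; the lid leans on its stop. I'll take red first, checking jar clearance for yellow at the same time.

```bash
python3 -c "
from h import *
Z=np.load('top0.npz');im,P=Z['im'],Z['P']
w=P[165:205,82:122].reshape(-1,3); w=w[w[:,2]>.03]; r=cv2.minAreaRect((w[:,:2]*1000).astype(np.float32)); print(r, w[:,2].max())
plan(.5798,.2528,.10,12.3)"
```

```text
((602.25244140625, 508.9246520996094), (102.5770492553711, 99.3685302734375), 3.045931577682495) 0.10777941276066441
yaw 11.31 slide now [ 1.97  6.06 13.8 ] turn -0.99 slide after turn [ 1.87  6.09 13.8 ] dist 15.2
```

Call:
jog_arm([
  {"hand": 0.42,"slide": [1.0,3,0],"turn": -1.0},
  {"hand": 0.42,"slide": [0.9,3.1,0],"turn": 0},
  {"hand": 0.42,"slide": [0,0,4],"turn": 0},
  {"hand": 0.42,"slide": [0,0,4],"turn": 0},
  {"hand": 0.42,"slide": [0,0,4],"turn": 0},
  {"hand": 0.42,"slide": [0,0,1.8],"turn": 0},
  {"hand": 0.42,"slide": [0,0,0],"turn": 0},
])

```text
clock: 7.95
tcp_pos: [0.5795, 0.2518, 0.0963]
tcp_rot: [0.994, 0.107, -0.002, 0.0]
contact_force: [-0.1, -0.5, 1.1]
grip_width: 0.0528
grip_force: 0.0
```

```bash
python3 -c "
from h import *
plan(.5798,.2528,.024,12.3); print(observe()['grip_width'])"
```

```text
yaw 12.25 slide now [ 0.05 -0.09  7.23] turn -0.05 slide after turn [ 0.05 -0.09  7.23] dist 7.2
0.05281915356146232
```

Call:
jog_arm([
  {"hand": 0.42,"slide": [0,0,3],"turn": 0},
  {"hand": 0.42,"slide": [0,0,2.5],"turn": 0},
  {"hand": 0.42,"slide": [0,0,1.5],"turn": 0},
  {"hand": 0.42,"slide": [0,0,0],"turn": 0},
  {"hand": 1,"slide": [0,0,0],"turn": 0},
  {"hand": 1,"slide": [0,0,0],"turn": 0},
  {"hand": 1,"slide": [0,0,0],"turn": 0},
  {"hand": 1,"slide": [0,0,0],"turn": 0},
], squeeze=20)

```text
clock: 8.75
tcp_pos: [0.5806, 0.2524, 0.0303]
tcp_rot: [0.994, 0.107, 0.001, -0.0]
contact_force: [-1.5, 0.0, 7.8]
grip_width: 0.0281
grip_force: 20.0
```

Call:
jog_arm([
  {"hand": 1,"slide": [0,0,-2],"turn": 0},
  {"hand": 1,"slide": [0,0,-4],"turn": 0},
  {"hand": 1,"slide": [0,0,-4],"turn": 0},
  {"hand": 1,"slide": [0,0,-4],"turn": 0},
  {"hand": 1,"slide": [0,0,-4],"turn": 0},
  {"hand": 1,"slide": [0,0,-3],"turn": 0},
  {"hand": 1,"slide": [0,0,0],"turn": 0},
])

```text
clock: 9.45
tcp_pos: [0.5818, 0.2529, 0.2444]
tcp_rot: [0.994, 0.107, 0.004, -0.001]
contact_force: [-1.3, 0.3, -0.5]
grip_width: 0.028
grip_force: 20.0
```

```bash
python3 -c "
from h import *
s=observe();print(s['grip_width'],s['grip_force'])
plan(.47,-.2093,.24,0.7,s)"
```

```text
0.02802811236133528 19.99979853630066
yaw 12.28 slide now [-20.76  42.78   0.44] turn 11.58 slide after turn [-11.75  46.08   0.44] dist 47.6
```

Call:
jog_arm([
  {"hand": 1,"slide": [0,0,0],"turn": 5.8},
  {"hand": 1,"slide": [0,0,0],"turn": 5.8},
  {"hand": 1,"slide": [-0.9,3.8,0],"turn": 0},
  {"hand": 1,"slide": [-0.9,3.8,0],"turn": 0},
  {"hand": 1,"slide": [-0.9,3.8,0],"turn": 0},
  {"hand": 1,"slide": [-0.9,3.8,0],"turn": 0},
  {"hand": 1,"slide": [-1,3.8,0],"turn": 0},
  {"hand": 1,"slide": [-1,3.8,0],"turn": 0},
  {"hand": 1,"slide": [-1,3.8,0],"turn": 0},
  {"hand": 1,"slide": [-1,3.8,0],"turn": 0},
])

```text
clock: 10.45
tcp_pos: [0.5066, -0.054, 0.239]
tcp_rot: [1.0, 0.006, -0.0, -0.0]
contact_force: [0.6, 0.0, -0.9]
grip_width: 0.0277
grip_force: 20.0
```

Call:
jog_arm([
  {"hand": 1,"slide": [-1,3.8,0],"turn": 0},
  {"hand": 1,"slide": [-1,3.8,0],"turn": 0},
  {"hand": 1,"slide": [-1,3.8,0],"turn": 0},
  {"hand": 1,"slide": [-1,3.8,0],"turn": 0},
  {"hand": 1,"slide": [0,0,0],"turn": 0},
  {"hand": 1,"slide": [0,0,0],"turn": 0},
])

```text
clock: 11.05
tcp_pos: [0.4688, -0.2055, 0.2389]
tcp_rot: [1.0, 0.005, -0.0, -0.0]
contact_force: [-0.1, -0.0, -0.9]
grip_width: 0.0278
grip_force: 20.0
```

```bash
python3 - <<'E'
from h import *
s=observe();print(s['tcp_pos'],s['tcp_rot'])
im,P=cloud('wrist'); save(im,'w4.png'); np.savez('w4.npz',im=im,P=P)
a=np.radians(0.7); R=np.array([[np.cos(a),-np.sin(a)],[np.sin(a),np.cos(a)]])
L=(P[...,:2]-[.533,-.2094])@R; z=P[...,2]
m=(abs(L[...,0])<.04)&(abs(L[...,1])<.1)&(z>.015)&(z<.027)
n,lab,st,c=cv2.connectedComponentsWithStats(m.astype(np.uint8))
for i in range(1,n):
  if st[i,4]>60:
    w=lab==i;r=cv2.minAreaRect((P[w][:,:2]*1000).astype(np.float32)); print(st[i],np.round(r[0],1),np.round(r[1],1),round(r[2],1),np.median(P[w][:,2]))
m=(abs(L[...,0])<.07)&(abs(L[...,1])<.12)&(z>.033)&(z<.038)
r=cv2.minAreaRect((P[m][:,:2]*1000).astype(np.float32)); print(r)
E
```

```text
[ 0.46884715 -0.20547319  0.23892904] [ 9.99987692e-01  4.94638557e-03 -2.61473378e-04 -2.82598269e-04]
[ 200   90   32   49 1507] [ 531.6 -137.7] [48.1 30.9] 0.1 0.021658776684238094
[ 270   91   32   49 1522] [ 531.5 -208.7] [47.7 31.9] 0.0 0.021613004509040926
[ 339   91   34   49 1499] [ 531.7 -279.6] [48.2 30.6] 0.1 0.02166432253514818
((536.7178344726562, -208.53549194335938), (110.42877960205078, 221.3404083251953), 0.009050671011209488)
```

View pics/w4.png

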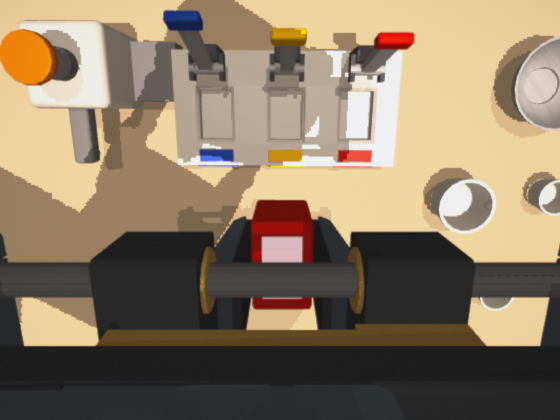

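```bash
cat > pod.py <<'E'
from h import *
import sys
def podtop(im,P,s):
    v,u=np.indices(P.shape[:2]); t=s['tcp_pos']
    hsv=cv2.cvtColor(im,cv2.COLOR_RGB2HSV).astype(int)
    D=P-t
    m=(abs(D[...,0])<.035)&(abs(D[...,1])<.018)&(D[...,2]>-.04)&(D[...,2]<.03)&(u>225)&(u<335)
    z=P[m][:,2]; zt=np.nanpercentile(z,95); print('top z-tcp',zt-t[2])
    mm=m&(abs(P[...,2]-zt)<.003)
    w=P[mm]; r=cv2.minAreaRect((w[:,:2]*1000).astype(np.float32)); print(mm.sum(),r,'ext',w.min(0),w.max(0),'off',np.array(r[0])-1000*t[:2])
    print('z quantiles all',np.nanpercentile(z,[1,10,50,90,99])-t[2])
if __name__=='__main__':
    Z=np.load(sys.argv[1]); podtop(Z['im'],Z['P'],observe())
E
python3 pod.py w4.npz
```

```text
top z-tcp 0.021852034462282927
170 ((471.4666442871094, -204.923583984375), (33.55864715576172, 35.885284423828125), 0.6334266066551208) ext [ 0.45453698 -0.222682    0.25786619] [ 0.48844255 -0.18679663  0.26382311] off [ 2.4002255  -0.23310429]
z quantiles all [-0.02145771 -0.00379493  0.0159713   0.01749272  0.02826581]
```

```bash
sed -i "s/zt=np.nanpercentile(z,95)/zt=t[2]+float(sys.argv[2])/" pod.py; python3 pod.py w4.npz .0165; python3 -c "
from h import *
plan(.5316,-.2792,.12,0.03)"
```

```text
top z-tcp 0.016499999999999987
3438 ((468.4765930175781, -204.74600219726562), (44.38161087036133, 35.915016174316406), 0.1364581137895584) ext [ 0.44629369 -0.22265628  0.25252042] [ 0.49069089 -0.18674198  0.25850703] off [-0.58982577 -0.0555225 ]
z quantiles all [-0.02145771 -0.00379493  0.0159713   0.01749272  0.02826581]
yaw 0.64 slide now [ 6.17  7.52 11.9 ] turn 0.61 slide after turn [ 6.25  7.45 11.9 ] dist 15.4
```

Call:
jog_arm([
  {"hand": 1,"slide": [0,0,0],"turn": 0.6},
  {"hand": 1,"slide": [3.3,3.75,0],"turn": 0},
  {"hand": 1,"slide": [3.0,3.7,0],"turn": 0},
  {"hand": 1,"slide": [0,0,4],"turn": 0},
  {"hand": 1,"slide": [0,0,4],"turn": 0},
  {"hand": 1,"slide": [0,0,4],"turn": 0},
  {"hand": 1,"slide": [0,0,3],"turn": 0},
  {"hand": 1,"slide": [0,0,0],"turn": 0},
  {"hand": 1,"slide": [0,0,0],"turn": 0},
  {"hand": 1,"slide": [0,0,0],"turn": 0},
])

```text
clock: 12.1
tcp_pos: [0.5337, -0.2797, 0.0912]
tcp_rot: [1.0, 0.001, 0.001, 0.001]
contact_force: [-0.2, 0.5, -0.1]
grip_width: 0.0278
grip_force: 20.0
```

```bash
python3 -c "
from h import *
plan(.5322,-.2792,.0465,0.03)"
```

```text
yaw 0.11 slide now [-0.14 -0.05  4.47] turn 0.08 slide after turn [-0.15 -0.05  4.47] dist 4.5
```

Call:
jog_arm([
  {"hand": 1,"slide": [-0.13,-0.04,0],"turn": 0},
  {"hand": 1,"slide": [0,0,1],"turn": 0},
  {"hand": 1,"slide": [0,0,1],"turn": 0},
  {"hand": 1,"slide": [0,0,0],"turn": 0},
  {"hand": 1,"slide": [0,0,0],"turn": 0},
  {"hand": 1,"slide": [0,0,0],"turn": 0},
])

```text
clock: 12.7
tcp_pos: [0.5312, -0.2792, 0.0693]
tcp_rot: [1.0, 0.001, 0.0, 0.0]
contact_force: [-0.9, -0.4, -1.1]
grip_width: 0.0278
grip_force: 20.0
```

```bash
python3 -c "
from h import *
for i in range(4):
  plan(.5322,-.2792,.0465,0.03); read_camera('top')"
```

```text
yaw 0.07 slide now [0.1  0.   2.28] turn 0.04 slide after turn [0.1  0.   2.28] dist 2.3
yaw 0.08 slide now [0.09 0.   2.3 ] turn 0.05 slide after turn [0.09 0.   2.3 ] dist 2.3
yaw 0.08 slide now [ 0.09 -0.    2.3 ] turn 0.05 slide after turn [ 0.09 -0.    2.3 ] dist 2.3
yaw 0.07 slide now [0.09 0.   2.3 ] turn 0.04 slide after turn [0.09 0.   2.3 ] dist 2.3
```

Call:
jog_arm([
  {"hand": 1,"slide": [0.08,0,0.3],"turn": 0},
  {"hand": 1,"slide": [0,0,0.5],"turn": 0},
  {"hand": 1,"slide": [0,0,0.5],"turn": 0},
  {"hand": 1,"slide": [0,0,0.5],"turn": 0},
  {"hand": 1,"slide": [0,0,0.4],"turn": 0},
  {"hand": 1,"slide": [0,0,0],"turn": 0},
  {"hand": 1,"slide": [0,0,0],"turn": 0},
])

```text
clock: 13.6
tcp_pos: [0.5319, -0.2791, 0.0471]
tcp_rot: [1.0, 0.001, -0.0, -0.0]
contact_force: [0.7, 1.0, -1.2]
grip_width: 0.0281
grip_force: 20.0
```

Call:
jog_arm([
  {"hand": 1,"slide": [0,0,0.15],"turn": 0},
  {"hand": 1,"slide": [0,0,0.15],"turn": 0},
  {"hand": 1,"slide": [0,0,0],"turn": 0},
])

```text
clock: 13.9
tcp_pos: [0.5324, -0.2792, 0.0454]
tcp_rot: [1.0, 0.001, 0.001, 0.0]
contact_force: [-2.7, 3.5, 18.9]
grip_width: 0.0279
grip_force: 20.0
```

Call:
jog_arm([
  {"hand": 0.6,"slide": [0,0,0],"turn": 0},
  {"hand": 0.6,"slide": [0,0,0],"turn": 0},
  {"hand": 0.6,"slide": [0,0,0],"turn": 0},
  {"hand": 0.6,"slide": [0,0,-4],"turn": 0},
  {"hand": 0.6,"slide": [0,0,-4],"turn": 0},
  {"hand": 0.6,"slide": [0,0,-4],"turn": 0},
  {"hand": 0.6,"slide": [-4,0,-4],"turn": 0},
  {"hand": 0.6,"slide": [-4,0,-3],"turn": 0},
  {"hand": 0.6,"slide": [0,0,0],"turn": 0},
])

```text
clock: 14.8
tcp_pos: [0.4544, -0.2797, 0.2333]
tcp_rot: [1.0, 0.0, 0.001, 0.001]
contact_force: [0.1, 0.3, -0.6]
grip_width: 0.0369
grip_force: 0.0
```

```bash
python3 - <<'E'
from h import *
s=observe(); im,P=cloud('wrist')
D=P-[.5316,-.2792,0]
m=(abs(D[...,0])<.03)&(abs(D[...,1])<.02)&(P[...,2]>.052)&(P[...,2]<.075)
w=P[m];print(m.sum(),np.median(w[:,2]));r=cv2.minAreaRect((w[np.abs(w[:,2]-np.median(w[:,2]))<.003][:,:2]*1000).astype(np.float32));print(r)
plan(.554,.3723,.24,12.5,s)
E
```

```text
1582 0.06376705125061058
((531.1822509765625, -279.1026916503906), (27.656295776367188, 43.6063117980957), 89.259765625)
yaw 0.01 slide now [  9.98 -65.2   -0.67] turn -12.49 slide after turn [ 23.84 -61.5   -0.67] dist 66.0
```

Call:
jog_arm([
  {"hand": 0.42,"slide": [0,0,0],"turn": -6.2},
  {"hand": 0.42,"slide": [0,0,0],"turn": -6.3},
  {"hand": 0.42,"slide": [1.4,-3.6,0],"turn": 0},
  {"hand": 0.42,"slide": [1.4,-3.6,0],"turn": 0},
  {"hand": 0.42,"slide": [1.4,-3.6,0],"turn": 0},
  {"hand": 0.42,"slide": [1.4,-3.6,0],"turn": 0},
  {"hand": 0.42,"slide": [1.4,-3.6,0],"turn": 0},
  {"hand": 0.42,"slide": [1.4,-3.6,0],"turn": 0},
  {"hand": 0.42,"slide": [1.4,-3.6,0],"turn": 0},
  {"hand": 0.42,"slide": [1.4,-3.6,0],"turn": 0},
])

```text
clock: 15.85
tcp_pos: [0.5036, 0.0283, 0.2286]
tcp_rot: [0.994, 0.11, -0.001, -0.0]
contact_force: [1.3, 0.2, 0.6]
grip_width: 0.0533
grip_force: 0.0
```

Call:
jog_arm([
  {"hand": 0.42,"slide": [1.4,-3.6,0],"turn": 0},
  {"hand": 0.42,"slide": [1.4,-3.6,0],"turn": 0},
  {"hand": 0.42,"slide": [1.4,-3.6,0],"turn": 0},
  {"hand": 0.42,"slide": [1.4,-3.6,0],"turn": 0},
  {"hand": 0.42,"slide": [1.4,-3.6,0],"turn": 0},
  {"hand": 0.42,"slide": [1.4,-3.6,0],"turn": 0},
  {"hand": 0.42,"slide": [1.4,-3.6,0],"turn": 0},
  {"hand": 0.42,"slide": [1.4,-3.6,0],"turn": 0},
  {"hand": 0.42,"slide": [1.4,-3.9,0],"turn": 0},
  {"hand": 0.42,"slide": [0,0,0],"turn": 0},
])

```text
clock: 16.85
tcp_pos: [0.5547, 0.3779, 0.2275]
tcp_rot: [0.994, 0.111, -0.001, -0.0]
contact_force: [-0.6, -1.0, -0.2]
grip_width: 0.0527
grip_force: 0.0
```

Call:
jog_arm([
  {"hand": 0.42,"slide": [0,0,4],"turn": 0},
  {"hand": 0.42,"slide": [0,0,4],"turn": 0},
  {"hand": 0.42,"slide": [0,0,4],"turn": 0},
  {"hand": 0.42,"slide": [0,0,2.5],"turn": 0},
  {"hand": 0.42,"slide": [0,0,0],"turn": 0},
  {"hand": 0.42,"slide": [0,0,0],"turn": 0},
])

```text
clock: 17.45
tcp_pos: [0.555, 0.373, 0.0844]
tcp_rot: [0.994, 0.11, -0.0, 0.0]
contact_force: [-0.5, -0.6, -0.0]
grip_width: 0.0533
grip_force: 0.0
```

```bash
python3 -c "
from h import *
plan(.554,.3723,.03,12.8); print(observe()['grip_width'])"
```

```text
yaw 12.58 slide now [-0.11  0.05  5.44] turn -0.22 slide after turn [-0.11  0.05  5.44] dist 5.4
0.05325723033359266
```

Call:
jog_arm([
  {"hand": 0.42,"slide": [-0.1,0,1.4],"turn": 0},
  {"hand": 0.42,"slide": [0,0,2],"turn": 0},
  {"hand": 0.42,"slide": [0,0,2],"turn": 0},
  {"hand": 0.42,"slide": [0,0,0],"turn": 0},
  {"hand": 1,"slide": [0,0,0],"turn": 0},
  {"hand": 1,"slide": [0,0,0],"turn": 0},
  {"hand": 1,"slide": [0,0,0],"turn": 0},
  {"hand": 1,"slide": [0,0,0],"turn": 0},
])

```text
clock: 18.25
tcp_pos: [0.5545, 0.373, 0.0317]
tcp_rot: [0.994, 0.11, 0.001, -0.0]
contact_force: [-1.1, 0.7, 6.7]
grip_width: 0.0282
grip_force: 20.0
```

Call:
jog_arm([
  {"hand": 1,"slide": [0,0,-2],"turn": 0},
  {"hand": 1,"slide": [0,0,-4],"turn": 0},
  {"hand": 1,"slide": [0,0,-4],"turn": 0},
  {"hand": 1,"slide": [0,0,-4],"turn": 0},
  {"hand": 1,"slide": [0,0,-4],"turn": 0},
  {"hand": 1,"slide": [0,0,-3],"turn": 0},
  {"hand": 1,"slide": [0,0,0],"turn": 0},
])

```text
clock: 18.95
tcp_pos: [0.5557, 0.3737, 0.246]
tcp_rot: [0.994, 0.11, 0.004, -0.002]
contact_force: [0.9, -0.3, -0.4]
grip_width: 0.028
grip_force: 20.0
```

```bash
python3 -c "
from h import *
s=observe();print(s['grip_width'],s['grip_force'])
plan(.47,-.2087,.24,0,s)"
```

```text
0.02798146941138576 19.996786415576935
yaw 12.58 slide now [-21.05  54.97   0.6 ] turn 12.58 slide after turn [-8.57 58.24  0.6 ] dist 58.9
```

Call:
jog_arm([
  {"hand": 1,"slide": [0,0,0],"turn": 6.3},
  {"hand": 1,"slide": [0,0,0],"turn": 6.3},
  {"hand": 1,"slide": [-0.5,3.6,0],"turn": 0},
  {"hand": 1,"slide": [-0.5,3.6,0],"turn": 0},
  {"hand": 1,"slide": [-0.5,3.6,0],"turn": 0},
  {"hand": 1,"slide": [-0.5,3.6,0],"turn": 0},
  {"hand": 1,"slide": [-0.5,3.6,0],"turn": 0},
  {"hand": 1,"slide": [-0.5,3.6,0],"turn": 0},
  {"hand": 1,"slide": [-0.5,3.6,0],"turn": 0},
  {"hand": 1,"slide": [-0.5,3.6,0],"turn": 0},
])

```text
clock: 19.95
tcp_pos: [0.5131, 0.0833, 0.2403]
tcp_rot: [1.0, -0.0, -0.0, 0.0]
contact_force: [0.8, 0.5, -0.3]
grip_width: 0.028
grip_force: 20.0
```

Call:
jog_arm([
  {"hand": 1,"slide": [-0.5,3.6,0],"turn": 0},
  {"hand": 1,"slide": [-0.5,3.6,0],"turn": 0},
  {"hand": 1,"slide": [-0.5,3.6,0],"turn": 0},
  {"hand": 1,"slide": [-0.5,3.6,0],"turn": 0},
  {"hand": 1,"slide": [-0.6,3.6,0],"turn": 0},
  {"hand": 1,"slide": [-0.6,3.6,0],"turn": 0},
  {"hand": 1,"slide": [-0.6,3.6,0],"turn": 0},
  {"hand": 1,"slide": [-0.6,3.6,0],"turn": 0},
  {"hand": 1,"slide": [0,0,0],"turn": 0},
  {"hand": 1,"slide": [0,0,0],"turn": 0},
])

```text
clock: 20.95
tcp_pos: [0.4693, -0.2037, 0.2403]
tcp_rot: [1.0, -0.001, -0.0, -0.0]
contact_force: [0.1, 0.5, -1.0]
grip_width: 0.0274
grip_force: 20.0
```

```bash
python3 -c "
from h import *
im,P=cloud('wrist'); np.savez('w5.npz',im=im,P=P)"; python3 pod.py w5.npz .015;  python3 pod.py w5.npz .0165; python3 -c "
from h import *
plan(.5316,-.2087,.085,0.03)"
```

```text
top z-tcp 0.014999999999999986
3375 ((469.1884460449219, -203.07382202148438), (43.7793083190918, 35.84368133544922), 0.39892926812171936) ext [ 0.44726261 -0.22086298  0.25232593] [ 0.49110283 -0.18501561  0.25831352] off [-0.26738456 -0.13038052]
z quantiles all [-0.02363494 -0.00584297  0.01464409  0.01627122  0.02825379]
top z-tcp 0.016499999999999987
3161 ((469.2377624511719, -202.9105224609375), (35.808162689208984, 43.73636245727539), 89.97309112548828) ext [ 0.44736503 -0.22082285  0.25382425] [ 0.49110283 -0.18501561  0.2598122 ] off [-0.21806816  0.03291904]
z quantiles all [-0.02363494 -0.00584297  0.01464409  0.01627122  0.02825379]
yaw -0.06 slide now [ 6.21  0.57 15.53] turn -0.09 slide after turn [ 6.21  0.58 15.53] dist 16.7
```

Call:
jog_arm([
  {"hand": 1,"slide": [3.1,0.3,0],"turn": 0},
  {"hand": 1,"slide": [3.1,0.27,0],"turn": 0},
  {"hand": 1,"slide": [0,0,4],"turn": 0},
  {"hand": 1,"slide": [0,0,4],"turn": 0},
  {"hand": 1,"slide": [0,0,4],"turn": 0},
  {"hand": 1,"slide": [0,0,3],"turn": 0},
  {"hand": 1,"slide": [0,0,2],"turn": 0},
  {"hand": 1,"slide": [0,0,0],"turn": 0},
  {"hand": 1,"slide": [0,0,0],"turn": 0},
  {"hand": 1,"slide": [0,0,0],"turn": 0},
])

```text
clock: 22.0
tcp_pos: [0.5326, -0.2089, 0.072]
tcp_rot: [1.0, 0.0, 0.001, 0.0]
contact_force: [-0.1, -0.6, -0.7]
grip_width: 0.0278
grip_force: 20.0
```

```bash
python3 -c "
from h import *
read_camera('top');read_camera('top')
plan(.5319,-.2087,.048,0.03)"
```

```text
yaw -0.01 slide now [-0.06 -0.04  2.4 ] turn -0.04 slide after turn [-0.06 -0.04  2.4 ] dist 2.4
```

Call:
jog_arm([
  {"hand": 1,"slide": [-0.05,-0.04,0.4],"turn": 0},
  {"hand": 1,"slide": [0,0,0.5],"turn": 0},
  {"hand": 1,"slide": [0,0,0.5],"turn": 0},
  {"hand": 1,"slide": [0,0,0.5],"turn": 0},
  {"hand": 1,"slide": [0,0,0.5],"turn": 0},
  {"hand": 1,"slide": [0,0,0.2],"turn": 0},
  {"hand": 1,"slide": [0,0,0],"turn": 0},
])

```text
clock: 22.8
tcp_pos: [0.5318, -0.2087, 0.045]
tcp_rot: [1.0, -0.0, 0.001, 0.0]
contact_force: [0.0, 3.7, 10.5]
grip_width: 0.028
grip_force: 20.0
```

```bash
python3 -c "
from h import *
plan(.5319,-.2087,.048,0.03)"
```

```text
yaw -0.03 slide now [ 0.01  0.   -0.3 ] turn -0.06 slide after turn [ 0.01  0.   -0.3 ] dist 0.3
```

Call:
jog_arm([
  {"hand": 0.6,"slide": [0,0,0],"turn": 0},
  {"hand": 0.6,"slide": [0,0,0],"turn": 0},
  {"hand": 0.6,"slide": [0,0,0],"turn": 0},
  {"hand": 0.6,"slide": [0,0,-4],"turn": 0},
  {"hand": 0.6,"slide": [0,0,-4],"turn": 0},
  {"hand": 0.6,"slide": [0,0,-4],"turn": 0},
  {"hand": 0.8,"slide": [0,0,-4],"turn": 0},
  {"hand": 1,"slide": [0,0,-2],"turn": 0},
  {"hand": 1,"slide": [0,0,0],"turn": 0},
])

```text
clock: 23.7
tcp_pos: [0.5326, -0.2093, 0.2277]
tcp_rot: [1.0, -0.0, 0.002, 0.001]
contact_force: [0.6, -0.4, -0.8]
grip_width: 0.0156
grip_force: 0.0
```

Call:
jog_arm([
  {"hand": 1,"slide": [3,0,0],"turn": 0},
  {"hand": 1,"slide": [3,2,0],"turn": 0},
  {"hand": 1,"slide": [3,2.5,0],"turn": 0},
  {"hand": 1,"slide": [3,2.5,0],"turn": 0},
  {"hand": 1,"slide": [0,0,0],"turn": 0},
  {"hand": 1,"slide": [0,0,0],"turn": 0},
])

```text
clock: 24.3
tcp_pos: [0.6509, -0.2788, 0.2227]
tcp_rot: [1.0, -0.0, -0.001, -0.001]
contact_force: [0.1, 0.5, 0.1]
grip_width: 0.0004
grip_force: 0.0
```

```bash
python3 - <<'E'
from h import *
plan(.648,-.2792,.115,0)
im,P=cloud('top'); hsv=cv2.cvtColor(im,cv2.COLOR_RGB2HSV).astype(int)
s=observe();print(s['grip_width'])
for n,y in(('red',-.2792),('yel',-.2087)):
    m=(abs(P[...,1]-y)<.015)&(abs(P[...,0]-.59)<.045)&(P[...,2]>.125)&(P[...,2]<.165)
    w=P[m]; print(n,m.sum(),w.mean(0) if len(w) else 0)
    m=(abs(P[...,1]-y)<.013)&(abs(P[...,0]-.5316)<.02)&(P[...,2]>.05)&(P[...,2]<.075); w=P[m]; print('pod',m.sum(),np.median(w,0) if len(w) else 0)
E
```

```text
yaw -0.05 slide now [-0.29  0.04 10.77] turn -0.05 slide after turn [-0.29  0.04 10.77] dist 10.8
0.0004582076787655936
red 0 0
pod 0 0
yel 55 [ 0.5815852  -0.208676    0.14540313]
pod 0 0
```

Call:
jog_arm([
  {"hand": 1,"slide": [0,0,4],"turn": 0},
  {"hand": 1,"slide": [0,0,4],"turn": 0},
  {"hand": 1,"slide": [0,0,2.7],"turn": 0},
  {"hand": 1,"slide": [-2,0,0],"turn": 0},
  {"hand": 1,"slide": [-2,0,0],"turn": 0},
  {"hand": 1,"slide": [-2,0,0],"turn": 0},
  {"hand": 1,"slide": [-2,0,0],"turn": 0},
  {"hand": 1,"slide": [-2,0,0],"turn": 0},
  {"hand": 1,"slide": [-2,0,0],"turn": 0},
  {"hand": 1,"slide": [-1.5,0,0],"turn": 0},
])

```text
clock: 25.35
tcp_pos: [0.5143, -0.2775, 0.1179]
tcp_rot: [1.0, -0.0, -0.0, -0.0]
contact_force: [0.3, -0.5, -0.4]
grip_width: 0.0004
grip_force: 0.0
```

Call:
jog_arm([
  {"hand": 1,"slide": [0,0,0],"turn": 0},
  {"hand": 1,"slide": [0,0,1],"turn": 0},
  {"hand": 1,"slide": [0,0,1],"turn": 0},
  {"hand": 1,"slide": [0,0,1],"turn": 0},
  {"hand": 1,"slide": [0,0,0.8],"turn": 0},
  {"hand": 1,"slide": [0,0,0.4],"turn": 0},
  {"hand": 1,"slide": [0,0,0],"turn": 0},
])

```text
clock: 26.05
tcp_pos: [0.516, -0.2784, 0.0748]
tcp_rot: [1.0, -0.0, -0.001, -0.0]
contact_force: [0.4, -0.7, 0.6]
grip_width: 0.0005
grip_force: 0.0
```

Call:
jog_arm([
  {"hand": 1,"slide": [0,0,0.2],"turn": 0},
  {"hand": 1,"slide": [0,0,0.15],"turn": 0},
  {"hand": 1,"slide": [0,0,0],"turn": 0},
])

```text
clock: 26.35
tcp_pos: [0.5165, -0.2788, 0.0725]
tcp_rot: [1.0, -0.0, 0.0, 0.0]
contact_force: [-0.8, -0.2, 5.2]
grip_width: 0.0002
grip_force: 2.4
```

Call:
jog_arm([
  {"hand": 1,"slide": [0,0,-4],"turn": 0},
  {"hand": 1,"slide": [0,0,-4],"turn": 0},
  {"hand": 1,"slide": [0,0,-4],"turn": 0},
  {"hand": 1,"slide": [0,0,-3],"turn": 0},
  {"hand": 1,"slide": [3,-1.5,0],"turn": 0},
  {"hand": 1,"slide": [3,-1.5,0],"turn": 0},
  {"hand": 1,"slide": [3,-2,0],"turn": 0},
  {"hand": 1,"slide": [4.2,-2,0],"turn": 0},
  {"hand": 1,"slide": [0,0,0],"turn": 0},
  {"hand": 1,"slide": [0,0,0],"turn": 0},
])

```text
clock: 27.35
tcp_pos: [0.6486, -0.2081, 0.2218]
tcp_rot: [1.0, 0.001, -0.0, -0.0]
contact_force: [0.1, -0.9, -0.0]
grip_width: 0.0004
grip_force: 0.0
```

```bash
python3 - <<'E'
from h import *
plan(.648,-.2087,.115,0)
im,P=cloud('side')
m=(abs(P[...,1]+.2792)<.05)&(abs(P[...,0]-.53)<.05)&(P[...,2]>.02)&(P[...,2]<.16)
w=P[m]; print(m.sum(),np.nanpercentile(w[:,2],[50,90,99,100]))
v,u=np.where(m); c=im[max(v.min()-60,0):v.max()+30,u.min()-60:u.max()+40]; print(c.shape); save(cv2.resize(c,None,fx=4,fy=4),'s3.png')
E
```

```text
yaw 0.06 slide now [-0.06  0.06 10.68] turn 0.06 slide after turn [-0.06  0.06 10.68] dist 10.7
0 nan
  return np.nanmean(a, axis, out=out, keepdims=keepdims)
Traceback (most recent call last):
ValueError: zero-size array to reduction operation minimum which has no identity
```

Contact at 72.5 mm fits a shut red lever. Same motion for yellow.

Call:
jog_arm([
  {"hand": 1,"slide": [0,0,4],"turn": 0},
  {"hand": 1,"slide": [0,0,4],"turn": 0},
  {"hand": 1,"slide": [0,0,2.7],"turn": 0},
  {"hand": 1,"slide": [-2,0,0],"turn": 0},
  {"hand": 1,"slide": [-2,0,0],"turn": 0},
  {"hand": 1,"slide": [-2,0,0],"turn": 0},
  {"hand": 1,"slide": [-2,0,0],"turn": 0},
  {"hand": 1,"slide": [-2,0,0],"turn": 0},
  {"hand": 1,"slide": [-2,0,0],"turn": 0},
  {"hand": 1,"slide": [-1.3,0,0],"turn": 0},
])

```text
clock: 28.4
tcp_pos: [0.513, -0.2092, 0.1157]
tcp_rot: [1.0, -0.001, -0.0, 0.0]
contact_force: [-0.2, -0.0, -0.3]
grip_width: 0.0006
grip_force: 0.1
```

Call:
jog_arm([
  {"hand": 1,"slide": [0,0,0],"turn": 0},
  {"hand": 1,"slide": [0,0,1],"turn": 0},
  {"hand": 1,"slide": [0,0,1],"turn": 0},
  {"hand": 1,"slide": [0,0,1],"turn": 0},
  {"hand": 1,"slide": [0,0,0.8],"turn": 0},
  {"hand": 1,"slide": [0,0,0.4],"turn": 0},
  {"hand": 1,"slide": [0,0,0.2],"turn": 0},
  {"hand": 1,"slide": [0,0,0.1],"turn": 0},
  {"hand": 1,"slide": [0,0,0],"turn": 0},
])

```text
clock: 29.3
tcp_pos: [0.5152, -0.2085, 0.0714]
tcp_rot: [1.0, -0.0, 0.0, 0.0]
contact_force: [-9.7, 5.3, 35.0]
grip_width: 0.0004
grip_force: 17.5
```

Call:
jog_arm([
  {"hand": 1,"slide": [0,0,-4],"turn": 0},
  {"hand": 1,"slide": [0,0,-4],"turn": 0},
  {"hand": 1,"slide": [0,0,-4],"turn": 0},
  {"hand": 1,"slide": [0,0,-4],"turn": 0},
  {"hand": 0.8,"slide": [-2.5,2,0],"turn": 0},
  {"hand": 0.6,"slide": [-3,2,0],"turn": 0},
  {"hand": 0.3,"slide": [-3,2,0],"turn": 0},
  {"hand": 0.1,"slide": [-3,4,0],"turn": 0},
  {"hand": 0,"slide": [-2,3.5,0],"turn": 0},
  {"hand": 0,"slide": [0,0,0],"turn": 0},
])

```text
clock: 30.3
tcp_pos: [0.3783, -0.3472, 0.2301]
tcp_rot: [1.0, -0.002, -0.0, 0.001]
contact_force: [0.1, 0.6, -0.6]
grip_width: 0.0458
grip_force: 0.0
```

```bash
python3 - <<'E'
from h import *
s=observe();print(s['tcp_pos'],s['grip_width'])
im,P=cloud('wrist'); save(im,'w6.png'); np.savez('w6.npz',im=im,P=P)
z=P[...,2]
m=(abs(P[...,0]-.439)<.07)&(abs(P[...,1]+.399)<.06)&(z>.034)&(z<.043)
w=P[m];print(m.sum(),np.median(z[m]),cv2.minEnclosingCircle((w[:,:2]*1000).astype(np.float32)))
for n,y in(('red',-.2792),('yel',-.2087)):
    m=(abs(P[...,1]-y)<.011)&(abs(P[...,0]-.495)<.012)&(z>.05); w=P[m]; print(n,m.sum(),np.median(w,0) if len(w) else 0)
E
```

```text
[ 0.37830721 -0.34719884  0.23005303] 0.045763534139038296
890 0.03829709286154597 ((440.5313415527344, -398.6387939453125), 29.690990447998047)
red 609 [ 0.49593029 -0.27903939  0.07354105]
yel 596 [ 0.49609734 -0.20922553  0.07328638]
```

View pics/w6.png

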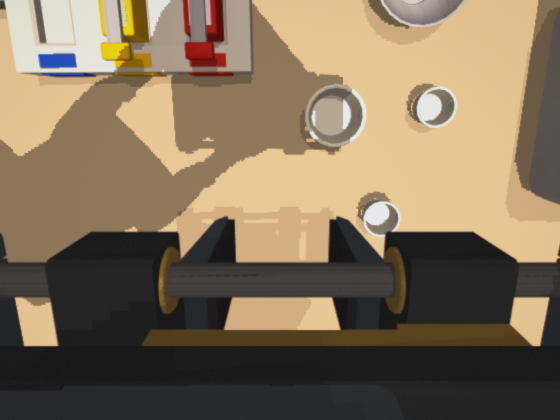

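Both levers lie flat over yellow (118,25) and red (203,25). The ramekin is at (335,115), with the small cups well clear. Go to it.

Call:
jog_arm([
  {"hand": 0,"slide": [3,2.5,0],"turn": 0},
  {"hand": 0,"slide": [3.2,2.6,0],"turn": 0},
  {"hand": 0,"slide": [0,0,0],"turn": 0},
  {"hand": 0,"slide": [0,0,4],"turn": 0},
  {"hand": 0,"slide": [0,0,4],"turn": 0},
  {"hand": 0,"slide": [0,0,4],"turn": 0},
  {"hand": 0,"slide": [0,0,2],"turn": 0},
  {"hand": 0,"slide": [0,0,0],"turn": 0},
  {"hand": 0,"slide": [0,0,0],"turn": 0},
  {"hand": 0,"slide": [0,0,0],"turn": 0},
])

```text
clock: 31.35
tcp_pos: [0.4431, -0.3949, 0.0917]
tcp_rot: [1.0, 0.0, 0.001, 0.001]
contact_force: [-0.9, -0.4, -0.4]
grip_width: 0.0913
grip_force: 0.0
```

```bash
python3 -c "
from h import *
plan(.4405,-.3986,.014,0); print(observe()['grip_width'])"
```

```text
yaw 0.0 slide now [-0.26  0.37  7.77] turn 0.0 slide after turn [-0.26  0.37  7.77] dist 7.8
0.09129665054527927
```

Call:
jog_arm([
  {"hand": 0,"slide": [-0.25,0.37,1.7],"turn": 0},
  {"hand": 0,"slide": [0,0,2.5],"turn": 0},
  {"hand": 0,"slide": [0,0,2],"turn": 0},
  {"hand": 0,"slide": [0,0,1.3],"turn": 0},
  {"hand": 0,"slide": [0,0,0],"turn": 0},
  {"hand": 1,"slide": [0,0,0],"turn": 0},
  {"hand": 1,"slide": [0,0,0],"turn": 0},
  {"hand": 1,"slide": [0,0,0],"turn": 0},
  {"hand": 1,"slide": [0,0,0],"turn": 0},
], squeeze=10)

```text
clock: 32.25
tcp_pos: [0.4399, -0.3986, 0.0158]
tcp_rot: [1.0, -0.0, 0.0, 0.0]
contact_force: [-0.6, -0.7, 0.6]
grip_width: 0.0619
grip_force: 0.0
```

Call:
jog_arm([
  {"hand": 1,"slide": [0,0,-1],"turn": 0},
  {"hand": 1,"slide": [0,0,-3],"turn": 0},
  {"hand": 1,"slide": [0,0,-3],"turn": 0},
  {"hand": 1,"slide": [0,0,-3],"turn": 0},
  {"hand": 1,"slide": [0,0,0],"turn": 0},
])

```text
clock: 32.75
tcp_pos: [0.4412, -0.3999, 0.1197]
tcp_rot: [1.0, -0.0, 0.002, 0.002]
contact_force: [1.1, -0.6, -1.3]
grip_width: 0.0576
grip_force: 10.0
```

```bash
python3 -c "
from h import *
s=observe();print(s['grip_width'],s['grip_force'],s['contact_force'])
plan(.40,-.0237,.12,0,s)"
```

```text
0.05763952595186999 9.999877369555179 [ 1.13095641 -0.61486725 -1.32890245]
yaw -0.02 slide now [-4.130e+00 -3.762e+01 -3.000e-02] turn -0.02 slide after turn [-4.120e+00 -3.762e+01 -3.000e-02] dist 37.8
```

Call:
jog_arm([
  {"hand": 1,"slide": [-0.6,-3.7,0],"turn": 0},
  {"hand": 1,"slide": [-0.6,-3.7,0],"turn": 0},
  {"hand": 1,"slide": [-0.6,-3.7,0],"turn": 0},
  {"hand": 1,"slide": [-0.6,-3.7,0],"turn": 0},
  {"hand": 1,"slide": [-0.6,-3.7,0],"turn": 0},
  {"hand": 1,"slide": [-0.6,-3.7,0],"turn": 0},
  {"hand": 1,"slide": [-0.5,-3.7,0],"turn": 0},
  {"hand": 1,"slide": [0,-3.9,0],"turn": 0},
  {"hand": 1,"slide": [0,-3.9,0],"turn": 0},
  {"hand": 1,"slide": [0,-3.9,0],"turn": 0},
])

```text
clock: 33.75
tcp_pos: [0.3984, -0.0208, 0.1153]
tcp_rot: [1.0, -0.0, 0.0, 0.0]
contact_force: [0.2, 0.2, -2.1]
grip_width: 0.0577
grip_force: 10.0
```

Call:
jog_arm([
  {"hand": 1,"slide": [0,0,0],"turn": 0},
  {"hand": 1,"slide": [0,0,0],"turn": 0},
])

```text
clock: 33.95
tcp_pos: [0.3987, -0.0217, 0.1153]
tcp_rot: [1.0, 0.001, 0.0, 0.0]
contact_force: [0.5, 0.7, -1.7]
grip_width: 0.0578
grip_force: 10.0
```

```bash
python3 - <<'E'
from h import *
s=observe();t=s['tcp_pos']; print(t)
im,P=cloud('wrist'); save(im,'w7.png')
D=P-t; v,u=np.indices(D.shape[:2])
m=(abs(D[...,0])<.036)&(abs(D[...,1])<.0285)&(D[...,2]>-.02)&(D[...,2]<.03)
w=D[m];h,e=np.histogram(w[:,2],np.arange(-.02,.032,.002));print(np.c_[e[:-1]*1000,h].astype(int).T)
zr=w[:,2]>np.percentile(w[:,2],97)-.004
print(w[zr].min(0),w[zr].max(0))
plan(.4956,-.0237,.03,0,s)
m=(P[...,2]>.068)&(P[...,2]<.08)&(abs(P[...,0]-.5)<.06)&(abs(P[...,1]+.0237)<.03); w=P[m]
if m.any(): print('arm',w.min(0),w.max(0))
E
```

```text
[ 0.39873776 -0.02166466  0.11525174]
[[ -20  -18  -16  -14  -12  -10   -8   -6   -4   -2    0    1    3    5
     7    9   11   13   15   17   19   21   23   25   27]
 [   0    1   29 2148 1318  101   80   94   87   90   80   83  121  190
   221  240  283  311  356  914 1889   94    0    0    0]]
[-0.02905277 -0.02842426  0.01760163] [0.03091447 0.02845686 0.02292753]
yaw 0.11 slide now [9.69 0.22 8.53] turn 0.11 slide after turn [9.69 0.2  8.53] dist 12.9
arm [ 0.48735059 -0.03272445  0.0680698 ] [ 0.52377211 -0.01467666  0.07740938]
```

View pics/w7.png

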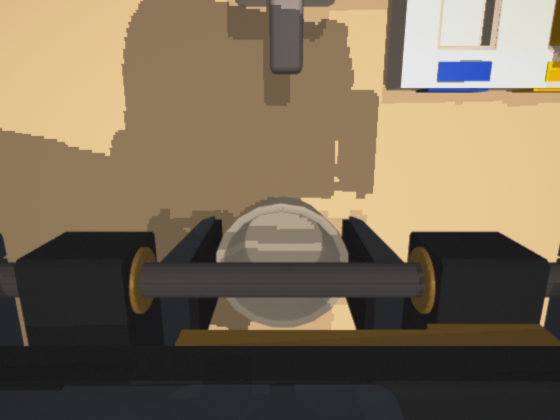

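The ramekin sits level in the grip at (282,262); the spout arm is ahead at (286,40). Go down in front of it, then slide under.

Call:
jog_arm([
  {"hand": 1,"slide": [0,0.2,3],"turn": 0},
  {"hand": 1,"slide": [0,0,3],"turn": 0},
  {"hand": 1,"slide": [0,0,2],"turn": 0},
  {"hand": 1,"slide": [0,0,1.3],"turn": 0},
  {"hand": 1,"slide": [0,0,0],"turn": 0},
  {"hand": 1,"slide": [0,0,0],"turn": 0},
])

```text
clock: 34.6
tcp_pos: [0.3988, -0.0251, 0.0223]
tcp_rot: [1.0, -0.001, -0.0, -0.0]
contact_force: [-0.2, 0.2, -1.4]
grip_width: 0.058
grip_force: 10.0
```

```bash
python3 -c "
from h import *
plan(.495,-.0237,.02,0); print(observe()['contact_force'])"
```

```text
yaw -0.1 slide now [ 9.61 -0.15  0.23] turn -0.1 slide after turn [ 9.62 -0.14  0.23] dist 9.6
[-0.15694932  0.2331865  -1.35144043]
```

Call:
jog_arm([
  {"hand": 1,"slide": [2,-0.1,0],"turn": 0},
  {"hand": 1,"slide": [2,0,0],"turn": 0},
  {"hand": 1,"slide": [2,0,0],"turn": 0},
  {"hand": 1,"slide": [2,0,0],"turn": 0},
  {"hand": 1,"slide": [1.6,0,0],"turn": 0},
  {"hand": 1,"slide": [0,0,0],"turn": 0},
  {"hand": 1,"slide": [0,0,0.2],"turn": 0},
  {"hand": 1,"slide": [0,0,0.15],"turn": 0},
  {"hand": 1,"slide": [0,0,0],"turn": 0},
])

```text
clock: 35.5
tcp_pos: [0.4939, -0.0233, 0.0186]
tcp_rot: [1.0, -0.0, -0.0, -0.0]
contact_force: [-0.5, 0.5, -1.8]
grip_width: 0.0578
grip_force: 10.0
```

Call:
jog_arm([
  {"hand": 1,"slide": [0,0,0.1],"turn": 0},
  {"hand": 1,"slide": [0,0,0.1],"turn": 0},
  {"hand": 1,"slide": [0,0,0],"turn": 0},
])

```text
clock: 35.8
tcp_pos: [0.4944, -0.0236, 0.0169]
tcp_rot: [1.0, -0.0, -0.0, 0.0]
contact_force: [-2.3, -4.1, 7.8]
grip_width: 0.0579
grip_force: 10.0
```

Call:
jog_arm([
  {"hand": 0,"slide": [0,0,0],"turn": 0},
  {"hand": 0,"slide": [0,0,0],"turn": 0},
  {"hand": 0,"slide": [0,0,0],"turn": 0},
  {"hand": 0,"slide": [0,0,0],"turn": 0},
  {"hand": 0,"slide": [-2,0,0],"turn": 0},
  {"hand": 0,"slide": [-3,0,0],"turn": 0},
  {"hand": 0,"slide": [-3,0,0],"turn": 0},
  {"hand": 0,"slide": [-2,0,0],"turn": 0},
  {"hand": 0,"slide": [0,0,0],"turn": 0},
])

```text
clock: 36.7
tcp_pos: [0.3916, -0.0228, 0.0167]
tcp_rot: [1.0, -0.0, -0.002, -0.0]
contact_force: [-0.0, -0.5, 0.1]
grip_width: 0.0909
grip_force: 0.0
```

Call:
jog_arm([
  {"hand": 0.5,"slide": [0,0,-4],"turn": 0},
  {"hand": 1,"slide": [0,0,-4],"turn": 0},
  {"hand": 1,"slide": [0,0,-4],"turn": 0},
  {"hand": 1,"slide": [0,0,-4],"turn": 0},
  {"hand": 1,"slide": [0,0,-4],"turn": 0},
  {"hand": 1,"slide": [0,0,0],"turn": 0},
])

```text
clock: 37.3
tcp_pos: [0.3979, -0.0238, 0.2214]
tcp_rot: [1.0, -0.0, 0.004, 0.001]
contact_force: [0.7, 0.1, -0.0]
grip_width: 0.046
grip_force: 0.0
```

```bash
cat > chk.py <<'E'
from h import *
s=observe(); im,P=cloud('wrist'); save(im,'w_%d.png'%(s['clock']*10)); z=P[...,2]
m=(abs(P[...,0]-.4956)<.08)&(abs(P[...,1]+.0237)<.09)&(z>.033)&(z<.045)&(P[...,1]>-.09)
w=P[m]; print('ram',m.sum(),np.median(z[m]),cv2.minEnclosingCircle((w[:,:2]*1000).astype(np.float32)))
h=cv2.cvtColor(im,cv2.COLOR_RGB2HSV).astype(int)
m=(h[...,0]>5)&(h[...,0]<18)&(h[...,1]>200)&(z>.11); 
if m.sum()>50: print('plunger',m.sum(),cv2.minAreaRect((P[m][:,:2]*1000).astype(np.float32)),np.median(z[m]))
plan(.5716,-.0237,.16,0,s)
E
python3 chk.py
```

```text
ram 1061 0.03825663665682981 ((514.2754516601562, -40.831844329833984), 55.41433334350586)
yaw -0.01 slide now [ 1.737e+01 -1.000e-02  6.140e+00] turn -0.01 slide after turn [ 1.737e+01 -1.000e-02  6.140e+00] dist 18.4
```

```bash
sed -i 's/abs(P\[...,0\]-.4956)<.08/(P[...,0]<.532)\&(P[...,0]>.40)/; s/abs(P\[...,1\]+.0237)<.09/abs(P[...,1]+.0237)<.07/' chk.py; python3 chk.py; ls pics
```

```text
ram 930 0.03820187174527748 ((495.3127136230469, -23.5944766998291), 29.76712417602539)
yaw -0.02 slide now [17.47  0.    5.91] turn -0.02 slide after turn [1.747e+01 1.000e-02 5.910e+00] dist 18.4
s2.png
side0.png
top0.png
w1.png
w2.png
w3.png
w4.png
w6.png
w7.png
w_373.png
```

View pics/w_373.png

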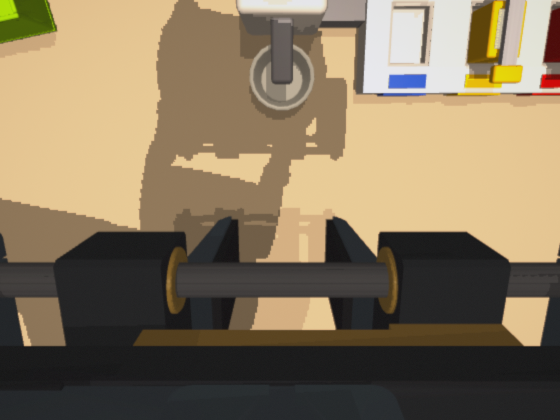

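The ramekin sits under the spout, rim centre (495,-24) mm at pixel (282,77). Now the plunger.

Call:
jog_arm([
  {"hand": 1,"slide": [3.5,0,0],"turn": 0},
  {"hand": 1,"slide": [3.5,0,0],"turn": 0},
  {"hand": 1,"slide": [3.5,0,0],"turn": 0},
  {"hand": 1,"slide": [3.5,0,0],"turn": 0},
  {"hand": 1,"slide": [3.3,0,0],"turn": 0},
  {"hand": 1,"slide": [0,0,0],"turn": 0},
  {"hand": 1,"slide": [0,0,3],"turn": 0},
  {"hand": 1,"slide": [0,0,3],"turn": 0},
  {"hand": 1,"slide": [0,0,0],"turn": 0},
])

```text
clock: 38.3
tcp_pos: [0.5648, -0.0229, 0.1523]
tcp_rot: [1.0, -0.0, -0.004, -0.001]
contact_force: [-0.7, 0.4, 0.3]
grip_width: 0.0005
grip_force: 0.0
```

```bash
python3 -c "
from h import *
plan(.5711,-.0235,.12,0); print(observe()['grip_width'])"
```

```text
yaw -0.03 slide now [0.63 0.05 3.23] turn -0.03 slide after turn [0.63 0.06 3.23] dist 3.3
0.0005143175866539599
```

Call:
jog_arm([
  {"hand": 1,"slide": [0.4,0,0],"turn": 0},
  {"hand": 1,"slide": [0,0,1],"turn": 0},
  {"hand": 1,"slide": [0,0,1],"turn": 0},
  {"hand": 1,"slide": [0,0,0.6],"turn": 0},
  {"hand": 1,"slide": [0,0,0.4],"turn": 0},
  {"hand": 1,"slide": [0,0,0.2],"turn": 0},
  {"hand": 1,"slide": [0,0,0.1],"turn": 0},
  {"hand": 1,"slide": [0,0,0],"turn": 0},
])

```text
clock: 39.1
tcp_pos: [0.5719, -0.0234, 0.1238]
tcp_rot: [1.0, -0.0, 0.0, 0.0]
contact_force: [-0.8, 0.2, 5.2]
grip_width: 0.0004
grip_force: 2.2
```

Call:
jog_arm([
  {"hand": 1,"slide": [0,0,0.2],"turn": 0},
  {"hand": 1,"slide": [0,0,0.2],"turn": 0},
  {"hand": 1,"slide": [0,0,0.1],"turn": 0},
  {"hand": 1,"slide": [0,0,0],"turn": 0},
])

```text
clock: 39.5
tcp_pos: [0.5721, -0.0234, 0.1199]
tcp_rot: [1.0, -0.0, 0.001, 0.0]
contact_force: [-6.8, 0.8, 25.2]
grip_width: 0.0006
grip_force: 12.4
```

The stop is reached at 25 N. Hold, back off and check everything.

Call:
jog_arm([
  {"hand": 1,"slide": [0,0,0],"turn": 0},
  {"hand": 1,"slide": [0,0,0],"turn": 0},
  {"hand": 1,"slide": [0,0,-2],"turn": 0},
  {"hand": 1,"slide": [0,0,-4],"turn": 0},
  {"hand": 1,"slide": [0,0,-4],"turn": 0},
  {"hand": 1,"slide": [-4,0,0],"turn": 0},
  {"hand": 1,"slide": [-4,0,0],"turn": 0},
  {"hand": 1,"slide": [-4,0,0],"turn": 0},
  {"hand": 1,"slide": [-4,0,0],"turn": 0},
  {"hand": 1,"slide": [-3,0,0],"turn": 0},
])

```text
clock: 40.5
tcp_pos: [0.3792, -0.023, 0.2184]
tcp_rot: [1.0, -0.0, -0.001, -0.0]
contact_force: [-0.4, 0.0, 0.9]
grip_width: 0.0007
grip_force: 0.0
```

Call:
jog_arm([
  {"hand": 1,"slide": [0,2.5,0],"turn": 0},
  {"hand": 1,"slide": [0,2.5,0],"turn": 0},
  {"hand": 1,"slide": [0,2,0],"turn": 0},
  {"hand": 1,"slide": [0,0,-3],"turn": 0},
  {"hand": 1,"slide": [0,0,-3],"turn": 0},
  {"hand": 1,"slide": [0,0,0],"turn": 0},
])

```text
clock: 41.1
tcp_pos: [0.3832, -0.094, 0.2815]
tcp_rot: [1.0, -0.0, 0.002, 0.001]
contact_force: [0.5, -0.1, -0.2]
grip_width: 0.0008
grip_force: 0.0
```

```bash
python3 chk.py; python3 - <<'E'
from h import *
im,P=cloud('wrist'); save(im,'fin.png'); z=P[...,2]
for n,y in(('red',-.2792),('yel',-.2087)):
    m=(abs(P[...,1]-y)<.011)&(abs(P[...,0]-.495)<.012)&(z>.05); w=P[m]; print(n,m.sum(),np.median(w,0) if len(w) else 0)
im,P=cloud('top'); save(im,'fint.png'); z=P[...,2]
h=cv2.cvtColor(im,cv2.COLOR_RGB2HSV).astype(int)
m=(h[...,0]>35)&(h[...,0]<55)&(h[...,1]>150)&(P[...,1]>.2)&(z>.1)&(z<.2); w=P[m]
if m.any(): print('lid',m.sum(),w.min(0),w.max(0))
m=(abs(P[...,0]-.5716)<.01)&(abs(P[...,1]+.0237)<.01); print('plunger z',np.median(z[m]))
E
```

```text
ram 653 0.038220091115552884 ((495.3556823730469, -23.722679138183594), 29.544368743896484)
yaw -0.05 slide now [18.83 -7.05 12.15] turn -0.05 slide after turn [18.84 -7.03 12.15] dist 23.5
red 443 [ 0.49638097 -0.27832593  0.07360157]
yel 450 [ 0.49586005 -0.20833424  0.07331683]
lid 1086 [0.61334921 0.21799439 0.10002775] [0.67251775 0.4305297  0.15461676]
plunger z 0.13440387250964164
```

View pics/fint.png

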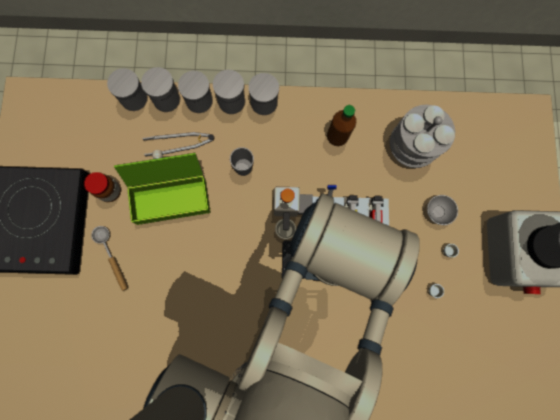

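View pics/fin.png

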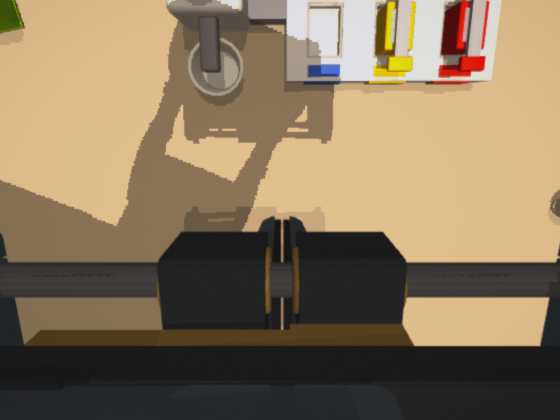

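The lid is open (165,170), both levers are flat at (400,60) and (472,60), the ramekin is under the spout at (215,67), the plunger is back up (134 mm) and the bystanders haven't moved.

```bash
python3 -c "
from bench import *
print(hand_in())"
```

```text
the job is handed in; nothing more can be done
None
```

The job is handed in: the lid is open, the red and yellow pods (no blue one was there) are seated with their levers shut, and the plunger was pressed to its stop with the ramekin under the spout and sprang back. My last camera check showed all of this in place, but the hand-in gave no verdict.

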